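# Seat the keyed shaft in the pulley and hold it home

### The arm

A 7-joint arm with a two-finger parallel gripper is mounted at the origin on a cart in front of the work surface, level with it; the furniture and walls round the work are solid. World frame = base frame: x ahead of the robot, y to its left, z up, the work surface at z = 0. Lengths are in m, angles in rad, forces in N, time in s.
With the tool pointing down it reaches from about 0.425 to 1.025 m from the base axis. Payload 9.4 kg.
Tool frame: the origin (TCP) lies at the centre of the arm's flange, where the gripper is bolted on; the fingertips stand 186 mm ahead of it and the grasp point (between the pads) lies 167 mm ahead of it; z points along the fingers, y is the line along which they close (so a half turn about z gives the same grasp; the last joint's range is limited). The gripper opens to 93 mm and grips with 3 to 60 N. Pads are 15 mm wide; open, the fingers measure 128 mm over their backs; the gripper's body (75 mm by 188 mm) begins 65 mm behind the grasp point.
Start: joints at [-1.391, 0.599, -0.003, 1.599, 0.002, 0.943, -0.08], TCP at [0.184, 0.701, 0.405] pointing down, gripper open.
Joint ranges: [-2.57, 2.57], [-0.35, 1.97], [-1.29, 1.29], [0.11, 2.56], [-1.05, 4.19], [0.11, 1.86], [-2.63, 2.63]. Speed limits (rad/s): [2.22, 2.22, 3.01, 3.01, 3.14, 3.14, 3.14].

### API

Orientations are given as a unit quaternion [w, x, y, z].
In Python, from rig import * gives the robot as it stands. The module is installed in compiled form; this text tells all that it offers.
- The arm moves only by the shell command python3 -m handwheel 'ROWS' [FORCE]. ROWS is a JSON object of lists of equal length, an entry for each row: "offset": the shift along the tool's x, y, z in m, a list of three; "turn": the turn, a rotation vector about the tool's x, y, z in degrees, a list of three; "gripper": the opening, from 0 (shut) to 1 (fully open). In form: {"offset": [[dx, dy, dz], ...], "turn": [[ax, ay, az], ...], "gripper": [gripper, ...]}. A call has 1 to 20 rows; each row shifts and turns the commanded pose from where the row before left it, along the tool's axes as they then stand; what a row does not reach is not made up. A row lasts 1/10 s, in which the tool goes at most 50 mm and 8.59 degrees, less where a joint would pass 70% of its speed; a pose out of reach is approached as far as the arm can. A call with a gripper value outside its range is refused whole. The fingers move at their own pace and stop on an object; FORCE is the grip in N (left out, the last holds). Time passes only in rows, so rows that do not move let the fingers close. It gives the time, the measured TCP pose, the force, the opening and the grip force at its end, in the units of the state.
- observe(): the state, without advancing time (a new reading comes with each control period).
- snapshot(name): name is "scene" or "top" or "wrist"; returns (picture, depth): 480x640x3 uint8, red, green, blue; 480x640 float32, m along the optical axis (not along the pixel's ray), 0 where there is no reading.
- get_calibration(name): a dict with "vfov" (degrees; the focal length in pixels is half the picture's height over the tangent of half this angle, whatever the lens; pixels are square), "cx", "cy" (the principal point, pixels), "eye" and "rotation" of the camera in the world; the wrist camera has in their place "T_tool_cam" (4x4, takes a point from camera to tool coordinates, whose origin is the TCP and whose axes are the flange's). Camera axes: x right, y down, z forward; pixel columns grow to the right and rows downward; lengths in m; the calibration is good to about 2 mm. A picture is of the moment at which its call begins: read the wrist's pose just before it. get_calibration takes no time and is no camera call.
- hand_in(): hands the job in; it is judged then, once.
The state is a dict: "t": time; "q": joint angles; "qd": joint speeds; "joint_torque": joint torques, N m; "tool_pos": TCP position; "tcp_rot": TCP orientation; "ft_force": force on the tool from outside, world axes, zero at the start; "ft_torque": the same for the moment, N m; "opening": opening from 0.0 (shut) to 1.0 (fully open); "finger_force": force on a finger pad.
Only numpy, scipy, OpenCV 4.12 (cv2) and the standard library are available. Lean on these libraries where they do the work, as an engineer would, in place of code of your own. Each camera call takes 0.05 s, during which the arm holds its last target. There are 200 camera calls.

### The job

Take the slimmer of the two keyed shafts out of the wooden rack, stand it in the bore of the pulley and turn it until its key slips into the keyway, then push it fully home, so that its collar lies on the hub face, against the spring at the bottom of the bore. The spring pushes it out again, so finish while still gripping the shaft and pressing it home (a colleague would now fit the set screw). Leave the thicker shaft standing in the rack, and do not knock the wood block, the tin or the roll of tape about.

Things in the scene. Friction and masses are not known exactly. Their poses are not given: they have to be found in the camera images.
- slim_shaft_head (a point): Centre of the square head of the slim steel shaft (200 to 300 g), which stands upright in one of the rack's two pockets; grasp it here from above. Head 24 x 24 mm, 34 mm tall (17 mm above and below this point), flats square to the shaft's x and y; z points up along the shaft. Below: neck 21 mm wide from 17 to 32 mm down, collar 40 mm wide from 32 to 38 mm down.
- slim_shaft_foot (a point): Centre of the foot of the slim shaft, 78 mm below the head's centre. From its foot up to 40 mm (underside of the collar) the shaft is 24 mm in diameter; its lowest 4 mm taper to 18 mm.
- slim_shaft_key (a point): Lower end of the slim shaft's one key, 16 mm above the foot and on the shaft's -x side: 6 mm wide, standing 4 mm proud, from 16 to 38 mm above the foot. The 16 mm below it are plain and enter the bore at any angle; then the key lands on the hub face unless it is over the keyway.
- thick_shaft_head (a point): Centre of the head of the other shaft, standing in the other pocket of the rack; same heights and same head, but 31 mm in diameter with a 47 mm collar: it does not fit the bore. To be left standing.
- hub_mouth (a point): Centre of the bore's mouth in the flat upper face of the pulley's hub, 65 mm above the table, z up. Bore 27 mm; one keyway, 9 mm wide, cut to 18.5 mm from the axis, all the way down. This frame is the plate's, not the pulley's: the keyway points within 0.6 rad either side of this frame's -x; see or feel where. Home: collar on this face, head's centre 38 mm above this point.
- spring_pad (a point): Top of the sprung pad in the bore, at rest 32 mm below the mouth (a fixed point: it does not follow the pad). The shaft's foot meets it 8 mm before the shaft is home; it pushes up with about 4 N there, rising to 9 N when home. Let go, the shaft rises about 8 mm.
- bench_plate: Steel plate, 130 x 130 x 12 mm, fixed to the table, origin at the centre of its underside. On it lies, axis upright, an aluminium V-belt pulley: rim 110 mm in diameter, 20 to 46 mm above the table; hub 50 mm in diameter, 65 mm high. The pulley is stiff to turn (about 0.5 N m) and stays where it is unless forced.
- shaft_rack: Wooden rack fixed to the table, 170 x 70 x 30 mm (x, y, z), origin at the centre of its underside; two pockets 35 mm in diameter and 14 mm deep, at 50 mm either side along its x. Which shaft stands in which pocket varies.
- block: Loose wood offcut, 45 x 80 x 38 mm, origin at the centre of its underside. To be left alone.
- tin: Loose tin, 66 mm in diameter, 108 mm tall, origin at the centre of its underside. To be left alone.
- tape_roll: Loose roll of tape lying flat, 54 mm in diameter, 18 mm tall, origin at the centre of its underside. To be left alone.

How it is judged:
At the end, for the whole second after the job is handed in: The slim shaft is upright in the pulley's bore, key in keyway, its collar within 3 mm of the hub face against the spring, still gripped and pressed by the robot and at rest; the thick shaft still stands in its pocket of the rack (z of slim_shaft_head in the frame of hub_mouth between 0.034 and 0.041 m and horizontal distance between slim_shaft_head and hub_mouth below 0.006 m and angle between slim_shaft_head's own z axis and vertical below 0.08 rad and contact force between the fingers and slim_shaft above 2 N and linear speed of slim_shaft below 0.02 m/s and distance of thick_shaft_head from where it was at the start of the episode below 0.03 m and angle between thick_shaft_head's own z axis and vertical below 0.15 rad); the arm keeps its last pose, push and grip.
It fails at once if the thick shaft is taken out of the rack (distance of thick_shaft_head from where it was at the start of the episode above 0.03 m).
It fails at once if the wood block, the tin or the roll of tape is knocked more than 40 mm away (distance of any of block, tin, tape_roll from where it was at the start of the episode above 0.04 m).
It also fails if it takes over 48 s, if anything falls off the work surface, if the arm or the gripper's body presses on something with over 40 N, if the wrist force passes 120 N, or if a joint passes its speed limit or range.

## Working session

There is one attempt and no reset: what is moved stays moved. The work goes in short steps, Python scripts to look and compute and a shell command to move; the robot and the scene stay as the last step left them, time stands still between calls to the robot, and variables do not carry over. Pictures are saved under pics/ and viewed, at most 10 in all, crops included, and the job is handed in when it is done.

```bash
mkdir -p pics; cat > h.py <<'E'
from rig import *
import numpy as np, cv2
from scipy.spatial.transform import Rotation as R
def cam(n,s=None):
    c=get_calibration(n); f=240/np.tan(np.radians(c["vfov"])/2)
    if "eye" in c: return f,c["cx"],c["cy"],np.array(c["eye"]),np.array(c["rotation"])
    s=s or observe(); q=s["tcp_rot"]; Rt=R.from_quat([q[1],q[2],q[3],q[0]]).as_matrix()
    T=np.array(c["T_tool_cam"]); return f,c["cx"],c["cy"],np.array(s["tool_pos"])+Rt@T[:3,3],Rt@T[:3,:3]
def pts(n,d,s=None):
    f,cx,cy,e,Rm=cam(n,s); v,u=np.mgrid[:480,:640]
    return np.stack([(u-cx)/f*d,(v-cy)/f*d,d],-1)@Rm.T+e
def ray(n,u,v,z,s=None):
    f,cx,cy,e,Rm=cam(n,s); r=Rm@np.array([(u-cx)/f,(v-cy)/f,1]); return e+r*(z-e[2])/r[2]
E
python3 - <<'E'
from h import *
s=observe(); print(s)
for n in("top","scene"):
    p,d=snapshot(n); cv2.imwrite(f"pics/{n}0.png",p[:,:,::-1]); np.savez(f"{n}0.npz",p=p,d=d)
    print(get_calibration(n))
print(get_calibration("wrist"))
E
```

```text
{'t': 0.0, 'q': array([-1.3906955 ,  0.60013575, -0.00255224,  1.60011124,  0.0018237 ,
        0.94290906, -0.07975835]), 'qd': array([-0.00029661, -0.00047919,  0.00115919, -0.0002815 ,  0.0018826 ,
        0.0006927 , -0.00125777]), 'joint_torque': array([ 1.38678948e-03, -7.65084028e+01,  1.49799887e+00, -2.52340704e+01,
       -5.23358595e-02,  1.70919806e-02,  1.76148069e-04]), 'tool_pos': array([0.18408129, 0.70103948, 0.40385861]), 'tcp_rot': array([-2.15217807e-05,  1.27987600e-01,  9.91775461e-01, -7.80433910e-04]), 'ft_force': array([-0.60116386, -0.24133887, -1.47578575]), 'ft_torque': array([-0.04823501, -0.00702079, -0.00790673]), 'finger_force': 0.0, 'opening': 0.9972905532568872}
{'vfov': 42.51737033099267, 'cx': 319.4773888131438, 'cy': 245.81507458956207, 'eye': array([-0.15201732, -0.18357458,  1.24110325]), 'rotation': array([-0.20222223,  0.709242  , -0.64994074,  0.18346385])}
{'vfov': 51.28349973315112, 'cx': 317.8002953396459, 'cy': 233.78793676305398, 'eye': array([-0.20576722, -0.65631535,  0.76400022]), 'rotation': array([-0.40751352,  0.79074418, -0.40035995,  0.21992791])}
{'vfov': 63.44947104184462, 'cx': 314.6768177498287, 'cy': 243.15597130446594, 'T_tool_cam': array([[-8.50351872e-04, -9.53054427e-01, -3.02797847e-01,
         8.61323483e-02],
       [ 9.99998845e-01, -4.28991132e-04, -1.45806516e-03,
         5.53816154e-04],
       [ 1.25971787e-03, -3.02798737e-01,  9.53053691e-01,
         2.03278063e-02],
       [ 0.00000000e+00,  0.00000000e+00,  0.00000000e+00,
         1.00000000e+00]])}
```

View pics/top0.png

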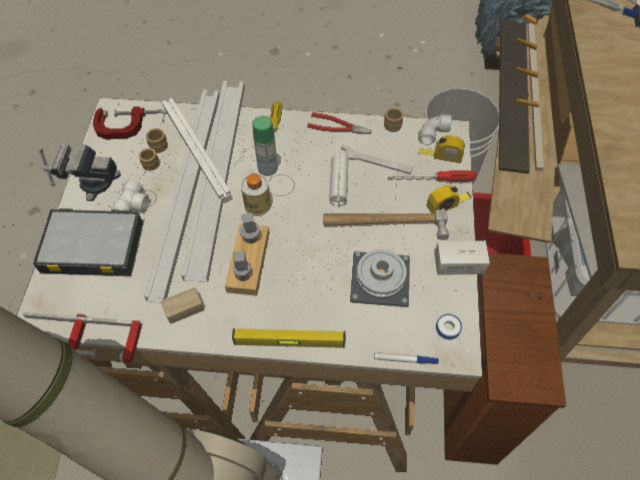

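View pics/scene0.png

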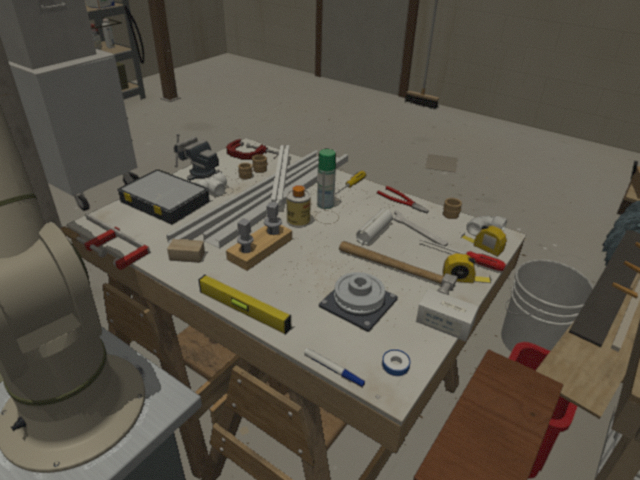

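The top view shows the rack at (247,258) with shafts at (249,230) and (241,265), the pulley at (381,272), the wood block at (183,304), the tape roll at (448,325) and the tin/bottle near (256,195). The scene view agrees.

```bash
python3 - <<'E'
s=open('h.py').read()
s=s.replace('np.array(c["rotation"])','R.from_quat(np.roll(c["rotation"],-1)).as_matrix()')
open('h.py','w').write(s)
E
python3 - <<'E'
from h import *
for n in("top","scene"):
    z=np.load(n+"0.npz"); P=pts(n,z["d"])
    ok=z["d"]>0
    # world boxes: shaft heads z 0.1-0.135 ; hub face z .06-.07
    t=P[300,300] if n=="top" else P[280,320]; print(n,"table",t)
    for lo,hi,nm in((.088,.14,"high"),(.06,.07,"hub"),(.036,.05,"rim"),(.024,.034,"rack/block?")):
        m=(ok&(P[...,2]>lo)&(P[...,2]<hi)&(P[...,0]>.1)&(abs(P[...,1])<1.2)).astype(np.uint8)
        k,l,st,c=cv2.connectedComponentsWithStats(m)
        for i in range(1,k):
            if st[i,4]>25:
                q=P[l==i]; print(nm,c[i].round(),st[i,4],"min",q.min(0).round(3),"max",q.max(0).round(3),"mean",q.mean(0).round(3))
E
```

```text
top table [ 0.46369543 -0.08224898  0.00247737]
high [614.   3.] 52 min [ 1.436 -0.917  0.088] max [ 1.463 -0.871  0.096] mean [ 1.45  -0.894  0.091]
high [635.  12.] 69 min [ 1.368 -0.961  0.088] max [ 1.453 -0.92   0.097] mean [ 1.415 -0.947  0.091]
high [264. 144.] 302 min [0.803 0.014 0.088] max [0.836 0.065 0.14 ] mean [0.813 0.036 0.116]
high [ 60. 157.] 249 min [0.709 0.513 0.088] max [0.793 0.538 0.103] mean [0.749 0.523 0.096]
high [ 79. 158.] 384 min [0.709 0.459 0.088] max [0.796 0.494 0.104] mean [0.749 0.476 0.096]
high [254. 180.] 201 min [0.695 0.032 0.088] max [0.74  0.072 0.114] mean [0.711 0.049 0.105]
high [248. 220.] 157 min [0.587 0.032 0.088] max [0.617 0.06  0.118] mean [0.599 0.045 0.107]
high [239. 258.] 179 min [0.488 0.037 0.088] max [0.518 0.061 0.118] mean [0.5   0.049 0.107]
hub [451. 140.] 144 min [ 0.891 -0.44   0.06 ] max [ 0.929 -0.39   0.07 ] mean [ 0.91  -0.418  0.063]
hub [266. 158.] 53 min [0.802 0.016 0.06 ] max [0.829 0.059 0.07 ] mean [0.811 0.035 0.065]
hub [ 68. 165.] 49 min [0.733 0.509 0.06 ] max [0.773 0.524 0.07 ] mean [0.751 0.518 0.064
[... 19546 characters left out ...]
6 -0.391  0.032] mean [ 0.831 -0.439  0.028]
rack/block? [454. 275.] 196 min [ 0.689 -0.44   0.024] max [ 0.754 -0.364  0.034] mean [ 0.721 -0.403  0.028]
rack/block? [244. 305.] 334 min [ 0.342 -0.19   0.024] max [0.378 0.049 0.034] mean [ 0.351 -0.082  0.029]
rack/block? [443. 289.] 39 min [ 0.646 -0.41   0.024] max [ 0.675 -0.392  0.03 ] mean [ 0.658 -0.401  0.027]
rack/block? [358. 306.] 292 min [ 0.472 -0.314  0.024] max [ 0.557 -0.213  0.034] mean [ 0.497 -0.278  0.028]
rack/block? [442. 322.] 199 min [ 0.55  -0.497  0.024] max [ 0.568 -0.388  0.034] mean [ 0.56  -0.443  0.029]
rack/block? [635. 384.] 153 min [ 0.587 -0.807  0.024] max [ 0.717 -0.79   0.034] mean [ 0.624 -0.795  0.031]
```

Collar widths are 47 mm for the far shaft at (0.598,0.045) and 38 mm for the near one at (0.499,0.047), so the near one is the slim shaft. The hub is at about (0.530,-0.259). I'll go above the slim shaft for a close look.

```bash
python3 -m handwheel '{"offset":[[-0.0284,-0.0373,0],[-0.0284,-0.0373,0],[-0.0284,-0.0373,0],[-0.0284,-0.0373,0],[-0.0284,-0.0373,0],[-0.0284,-0.0373,0],[-0.0284,-0.0373,0],[-0.0284,-0.0373,0],[-0.0284,-0.0373,0],[-0.0284,-0.0373,0],[-0.0284,-0.0373,0],[-0.0284,-0.0373,0],[-0.0284,-0.0373,0],[-0.0284,-0.0373,0],[-0.0284,-0.0373,0],[0,0,0],[0,0,0]],"turn":[[0,0,0],[0,0,0],[0,0,0],[0,0,0],[0,0,0],[0,0,0],[0,0,0],[0,0,0],[0,0,0],[0,0,0],[0,0,0],[0,0,0],[0,0,0],[0,0,0],[0,0,0],[0,0,0],[0,0,0]],"gripper":[1,1,1,1,1,1,1,1,1,1,1,1,1,1,1,1,1]}' 20
python3 - <<'E'
from h import *
s=observe(); print(s["q"].round(3),s["tool_pos"],s["tcp_rot"].round(3),s["t"])
p,d=snapshot("wrist"); cv2.imwrite("pics/w1.png",p[:,:,::-1]); np.savez("w1.npz",p=p,d=d,P=pts("wrist",d,s))
E
```

```text
t: 1.8
tool_pos: [0.4542, 0.0509, 0.4046]
tcp_rot: [-0.0, 0.13, 0.992, -0.0]
ft_force: [-0.8, -0.2, 1.0]
opening: 0.998
finger_force: 0.0
[-0.31   0.281  0.094  2.197 -0.042  0.666  1.124] [0.45415391 0.0509432  0.404567  ] [-0.     0.13   0.992 -0.   ] 1.8
```

View pics/w1.png

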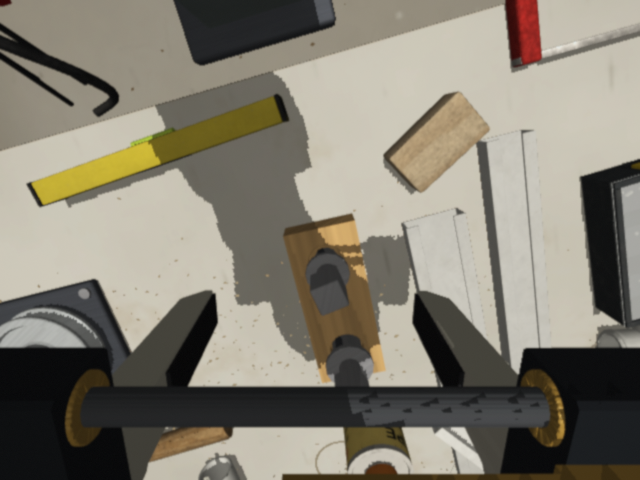

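Wrist view: slim head top at about (331,295), collar at (326,265), with something dark at (325,250), possibly the key. I'll enlarge it.

```bash
python3 - <<'E'
from h import *
z=np.load("w1.npz"); p=z["p"][215:335,280:380]; P=z["P"]
g=np.clip(p.astype(float)*2.0,0,255).astype(np.uint8)
cv2.imwrite("pics/w1c.png",cv2.resize(g,None,fx=5,fy=5,interpolation=cv2.INTER_CUBIC)[:,:,::-1])
m=((P[...,2]>.107)&(P[...,2]<.118)); m[:240]=0; m[330:]=0; m[:,:290]=0; m[:,380:]=0
c,_=cv2.findContours(m.astype(np.uint8),cv2.RETR_EXTERNAL,cv2.CHAIN_APPROX_NONE); c=max(c,key=cv2.contourArea)
w=P[c[:,0,1],c[:,0,0],:2].astype(np.float32)*1000; print(cv2.minAreaRect(w))
E
```

```text
((500.725341796875, 50.159149169921875), (24.37259292602539, 23.85179901123047), 9.523503303527832)
```

View pics/w1c.png

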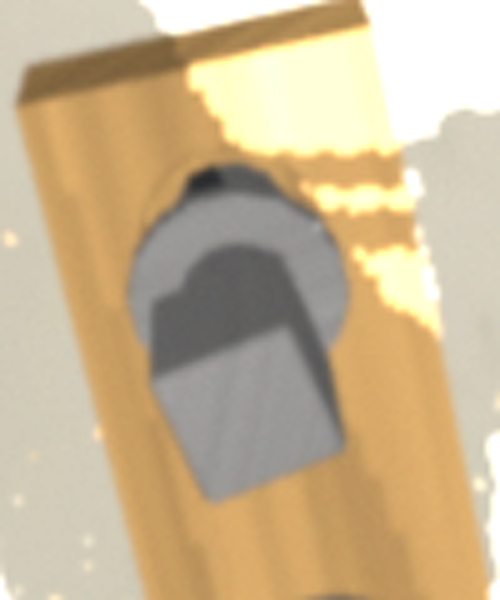

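The head is at (0.501,0.050) with yaw 9.5°. The key is visible on the near (-x) side. Next: align the fingers across the shaft's y, descend and grip.

```bash
python3 -m handwheel '{"offset":[[-0.0225,0.005,0],[-0.0225,0.005,0],[0,0,0.01],[0,0,0.015],[0,0,0.02],[0,0,0.03],[0,0,0.03],[0,0,0.02],[0,0,0.0185],[0,0,0],[0,0,0]],"turn":[[0,0,0],[0,0,0],[0,0,-8.2],[0,0,-8.2],[0,0,-8.1],[0,0,0],[0,0,0],[0,0,0],[0,0,0],[0,0,0],[0,0,0]],"gripper":[1,1,1,1,1,1,1,1,1,1,1]}' 40
python3 -m handwheel '{"offset":[[0,0,0],[0,0,0],[0,0,0],[0,0,0],[0,0,0],[0,0,0],[0,0,0],[0,0,0]],"turn":[[0,0,0],[0,0,0],[0,0,0],[0,0,0],[0,0,0],[0,0,0],[0,0,0],[0,0,0]],"gripper":[0.1,0.1,0.1,0.1,0.1,0.1,0.1,0.1]}' 40
python3 - <<'E'
from h import *
print(observe()["q"].round(2))
E
```

```text
t: 2.95
tool_pos: [0.4999, 0.0515, 0.2613]
tcp_rot: [-0.001, -0.086, 0.996, 0.0]
ft_force: [0.1, 0.1, 0.8]
opening: 1.001
finger_force: 0.0
t: 3.75
tool_pos: [0.5001, 0.0501, 0.2612]
tcp_rot: [-0.0, -0.085, 0.996, -0.0]
ft_force: [0.3, -0.6, -0.1]
opening: 0.359
finger_force: 0.0
[-0.2   0.57 -0.02  2.22  0.03  0.35  1.5 ]
```

```bash
python3 -m handwheel '{"offset":[[0,0,0],[0,0,0],[0,0,0],[0,0,0],[0,0,0],[0,0,-0.01],[0,0,-0.02],[0,0,-0.03],[0,0,-0.04],[0,0,0]],"turn":[[0,0,0],[0,0,0],[0,0,0],[0,0,0],[0,0,0],[0,0,0],[0,0,0],[0,0,0],[0,0,0],[0,0,0]],"gripper":[0.1,0.1,0.1,0.1,0.1,0.1,0.1,0.1,0.1,0.1]}' 40
```

```text
t: 4.75
tool_pos: [0.5009, 0.0501, 0.3659]
tcp_rot: [0.004, -0.085, 0.996, 0.0]
ft_force: [0.1, -0.4, -2.2]
opening: 0.254
finger_force: 40.0
```

```bash
python3 -m handwheel '{"offset":[[-0.0034,-0.0386,0],[-0.0034,-0.0386,0],[-0.0034,-0.0386,0],[-0.0034,-0.0386,0],[-0.0034,-0.0386,0],[-0.0034,-0.0386,0],[-0.0034,-0.0386,0],[-0.0034,-0.0386,0],[0,0,0],[0,0,0],[0,0,0]],"turn":[[0,0,0],[0,0,0],[0,0,0],[0,0,0],[0,0,0],[0,0,0],[0,0,0],[0,0,0],[0,0,0],[0,0,0],[0,0,0]],"gripper":[0.1,0.1,0.1,0.1,0.1,0.1,0.1,0.1,0.1,0.1,0.1]}' 40
python3 - <<'E'
from h import *
s=observe(); print(s["q"].round(3),s["tool_pos"],s["tcp_rot"].round(4),s["ft_force"].round(2))
p,d=snapshot("wrist"); np.savez("w2.npz",p=p,d=d,P=pts("wrist",d,s))
cv2.imwrite("pics/w2.png",p[:,:,::-1])
E
```

```text
t: 5.85
tool_pos: [0.5791, -0.2485, 0.3608]
tcp_rot: [-0.0, -0.086, 0.996, 0.001]
ft_force: [0.1, 0.3, -2.2]
opening: 0.255
finger_force: 40.0
[ 0.329  0.534 -0.021  1.866  0.015  0.743  2.043] [ 0.57914736 -0.24847115  0.3607775 ] [-5.000e-04 -8.580e-02  9.963e-01  6.000e-04] [ 0.08  0.27 -2.23]
```

View pics/w2.png

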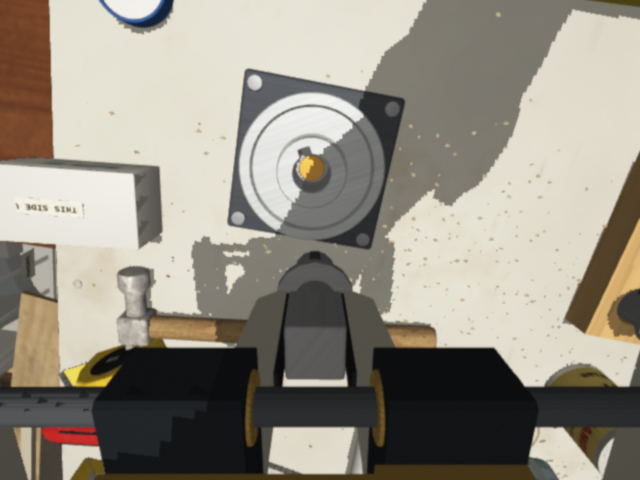

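Hub centre is near (312,170), the keyway notch near (303,150), and the shaft's key points up at (315,258).

```bash
cat > hub.py <<'E'
from h import *
import sys
z=np.load(sys.argv[1]); P=z["P"]; p=z["p"]; h0=np.array([.530,-.259])
r=np.hypot(*(P[...,:2]-h0).transpose(2,0,1))
f=(abs(P[...,2]-.065)<.004)&(r<.04)
ys,xs=np.nonzero(f); print("face z",np.median(P[f][:,2]),"n",f.sum())
# outer contour of the face -> circle; filled minus face -> bore
c,_=cv2.findContours(f.astype(np.uint8),cv2.RETR_EXTERNAL,cv2.CHAIN_APPROX_NONE); c=max(c,key=len)
s=dict(np.load(sys.argv[1],allow_pickle=True))
def circ(w):
    A=np.c_[2*w,np.ones(len(w))]; x=np.linalg.lstsq(A,(w**2).sum(1),rcond=None)[0]; return x[:2],np.sqrt(x[2]+x[:2]@x[:2])
w=P[c[:,0,1],c[:,0,0],:2]; ctr,R0=circ(w); print("hub",ctr,R0)
hole=np.zeros(f.shape,np.uint8); cv2.drawContours(hole,[c],-1,1,-1); hole[f]=0
hc,_=cv2.findContours(hole,cv2.RETR_EXTERNAL,cv2.CHAIN_APPROX_NONE); hc=max(hc,key=cv2.contourArea)
# hole rim pixels: face pixels adjacent
rim=(cv2.dilate(cv2.drawContours(np.zeros_like(hole),[hc],-1,1,-1),np.ones((3,3),np.uint8))>0)&f
w=P[rim][:,:2]; rr=np.hypot(*(w-ctr).T); b,rb=circ(w[rr<.0155]); print("bore",b,rb)
a=np.degrees(np.arctan2(*(w-b).T[::-1])); rr=np.hypot(*(w-b).T)
k=rr>.0165; print("keyway angle about -x (deg, +=ccw):",((a[k]-180+180)%360-180).round(1), rr[k].round(4))
v=(w[k]-b).mean(0); print("mean keyway yaw rel -x", np.degrees(np.arctan2(v[1],v[0]))-180)
E
python3 hub.py w2.npz; python3 - <<'E'
from h import *
p=np.load("w2.npz")["p"][125:275,235:395]
g=np.clip(p*1.4,0,255).astype(np.uint8)
cv2.imwrite("pics/w2c.png",cv2.resize(g,None,fx=4,fy=4,interpolation=cv2.INTER_CUBIC)[:,:,::-1])
E
```

```text
face z 0.06468380448703814 n 2749
hub [ 0.53006665 -0.25857274] 0.02467996558535995
bore [ 0.52983519 -0.25860721] 0.01380443854700377
keyway angle about -x (deg, +=ccw): [20.2 18.  16.  13.8 11.7 28.9 26.7 24.7 22.7 20.5 11.8 33.5 31.5 29.3
 11.9 38.  36.2 34.3 12.1  9.6 41.4 39.3 42.5 43.6 44.4] [0.0189 0.0189 0.0187 0.0187 0.0187 0.019  0.0188 0.0186 0.0184 0.0183
 0.018  0.0188 0.0186 0.0184 0.0173 0.0189 0.0186 0.0182 0.0165 0.0166
 0.0186 0.0183 0.018  0.0175 0.017 ]
mean keyway yaw rel -x -333.4375732440619
```

View pics/w2c.png

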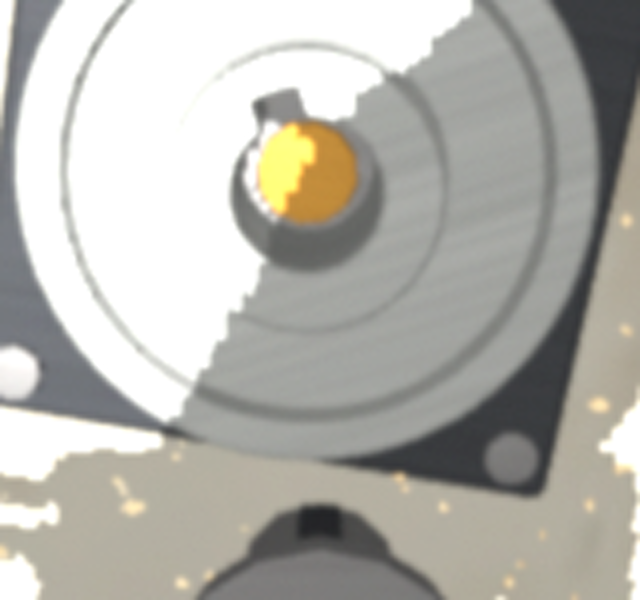

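Keyway yaw is about +27° from -x and the key is at +9.8°, so a tool turn of about -17° about z is needed. Next I'll check how the shaft sits in the grip.

```bash
python3 - <<'E'
from h import *
z=np.load("w2.npz"); P=z["P"]; tcp=np.array([.57915,-.24847,.36078]); Rm=R.from_quat([-.0858,.9963,.0006,-.0005]).as_matrix()
T=(P-tcp)@Rm
m=(abs(T[...,2]-.150)<.006)&(abs(T[...,0])<.03)&(abs(T[...,1])<.0115); ys,xs=np.nonzero(m)
t=T[m]; print("head top",len(t),np.percentile(t,[1,50,99],axis=0).round(4),xs.min(),xs.max(),ys.min(),ys.max())
m=(abs(T[...,2]-.199)<.004)&(abs(T[...,0])<.03)&(abs(T[...,1])<.03)
t=T[m]; print("collar top",len(t),np.percentile(t,[1,50,99],axis=0).round(4))
c=t[:,:2]; 
k,_=cv2.findContours(m.astype(np.uint8),cv2.RETR_EXTERNAL,cv2.CHAIN_APPROX_NONE); k=max(k,key=len)
w=T[k[:,0,1],k[:,0,0]][:,:2]; w=w[w[:,0]>.005]
(cx,cy),r=cv2.minEnclosingCircle(w.astype(np.float32)*1000);print("enc",cx,cy,r)
A=np.c_[2*w,np.ones(len(w))]; x=np.linalg.lstsq(A,(w**2).sum(1),rcond=None)[0]; print("fit",x[:2],np.sqrt(x[2]+x[:2]@x[:2]))
E
```

```text
head top 3513 [[-0.012  -0.0112  0.1476]
 [ 0.0015 -0.0002  0.1506]
 [ 0.0115  0.0112  0.1555]] 281 343 319 379
collar top 1627 [[ 0.0034 -0.0171  0.1957]
 [ 0.0109  0.0004  0.1996]
 [ 0.0188  0.0181  0.2027]]
enc 5.4432196617126465 0.45554447174072266 18.677621841430664
fit [0.00727973 0.00061647] 0.012705071755786664
```

```bash
python3 -m handwheel '{"offset":[[0.025,-0.001,0],[0.025,-0.0007,0],[0,0,0],[0,0,0],[0,0,0.02],[0,0,0.02],[0,0,0.008],[0,0,0],[0,0,0]],"turn":[[0,0,0],[0,0,0],[0,0,-8.5],[0,0,-8.5],[0,0,0],[0,0,0],[0,0,0],[0,0,0],[0,0,0]],"gripper":[0.1,0.1,0.1,0.1,0.1,0.1,0.1,0.1,0.1]}' 50
python3 - <<'E'
from h import *
s=observe(); print(s["q"].round(3),s["tool_pos"].round(4),s["ft_force"].round(2))
q=s["tcp_rot"]; print(R.from_quat(np.roll(q,-1)).as_matrix().round(4))
p,d=snapshot("wrist"); P=pts("wrist",d,s); np.savez("w3.npz",p=p,d=d,P=P)
g=np.clip(p[60:360,170:470]*1.3,0,255).astype(np.uint8)
cv2.imwrite("pics/w3.png",cv2.resize(g,None,fx=2,fy=2)[:,:,::-1])
E
```

```text
t: 6.8
tool_pos: [0.5308, -0.2592, 0.3138]
tcp_rot: [0.0, -0.232, 0.973, -0.0]
ft_force: [0.2, -0.4, -2.8]
opening: 0.254
finger_force: 50.0
[ 0.427  0.556 -0.101  1.989  0.094  0.601  2.304] [ 0.5308 -0.2592  0.3138] [ 0.16 -0.44 -2.75]
[[-8.923e-01 -4.514e-01  3.000e-04]
 [-4.514e-01  8.923e-01 -1.000e-04]
 [-3.000e-04 -2.000e-04 -1.000e+00]]
```

View pics/w3.png

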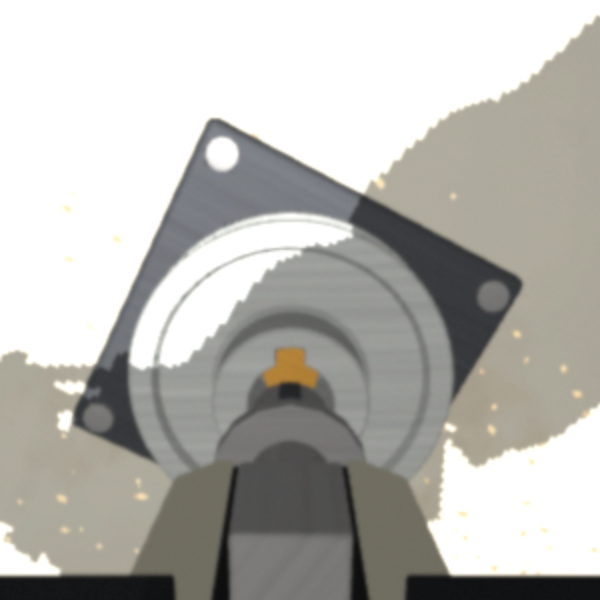

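The key lines up with the keyway (both at x≈290 in the crop) and the shaft is centred on the hub. Descending.

```bash
python3 -m handwheel '{"offset":[[0.0008,0,0.006],[0,0,0.006],[0,0,0.004],[0,0,0.004],[0,0,0.003],[0,0,0.003],[0,0,0]],"turn":[[0,0,0],[0,0,0],[0,0,0],[0,0,0],[0,0,0],[0,0,0],[0,0,0]],"gripper":[0.1,0.1,0.1,0.1,0.1,0.1,0.1]}' 50
```

```text
t: 7.55
tool_pos: [0.5297, -0.26, 0.2868]
tcp_rot: [-0.0, -0.232, 0.973, 0.0]
ft_force: [0.9, -0.4, -2.3]
opening: 0.256
finger_force: 50.0
```

```bash
python3 -m handwheel '{"offset":[[0,0,0.004],[0,0,0.004],[0,0,0.003],[0,0,0.003],[0,0,0.002],[0,0,0.001],[0,0,0]],"turn":[[0,0,0],[0,0,0],[0,0,0],[0,0,0],[0,0,0],[0,0,0],[0,0,0]],"gripper":[0.1,0.1,0.1,0.1,0.1,0.1,0.1]}' 60
```

```text
t: 8.25
tool_pos: [0.5298, -0.2601, 0.2705]
tcp_rot: [0.0, -0.232, 0.973, -0.0]
ft_force: [-2.2, 1.3, 7.3]
opening: 0.253
finger_force: 60.0
```

```bash
python3 -m handwheel '{"offset":[[0,0,0.001],[0,0,0.0005],[0,0,0],[0,0,0],[0,0,0]],"turn":[[0,0,0],[0,0,0],[0,0,0],[0,0,0],[0,0,0]],"gripper":[0.1,0.1,0.1,0.1,0.1]}' 60
python3 - <<'E'
from h import *
s=observe(); p,d=snapshot("wrist"); P=pts("wrist",d,s)
q=s["tcp_rot"]; Rm=R.from_quat(np.roll(q,-1)).as_matrix(); T=(P-s["tool_pos"])@Rm
m=(abs(T[...,0]-.016)<.003)&(abs(T[...,1])<.010)&(T[...,2]>.19)&(T[...,2]<.215); print("collar top z",np.median(P[m][:,2]),m.sum())
m=(abs(T[...,0]-.0225)<.0015)&(abs(T[...,1])<.010)&(T[...,2]>.19)&(T[...,2]<.23); print("hub z",np.median(P[m][:,2]),m.sum())
m=(abs(T[...,0])<.008)&(abs(T[...,1])<.008)&(T[...,2]<.165)&(T[...,2]>.14); print("head top z",np.median(P[m][:,2]),m.sum())
g=np.clip(p[60:360,170:470]*1.3,0,255).astype(np.uint8)
cv2.imwrite("pics/w4.png",cv2.resize(g,None,fx=2,fy=2)[:,:,::-1])
E
```

```text
t: 8.75
tool_pos: [0.5298, -0.26, 0.2702]
tcp_rot: [0.0, -0.232, 0.973, -0.0]
ft_force: [-4.0, 1.2, 16.7]
opening: 0.254
finger_force: 60.0
collar top z 0.07015150181043522 613
hub z 0.05804624464837714 624
head top z 0.11968441873395361 1477
```

View pics/w4.png

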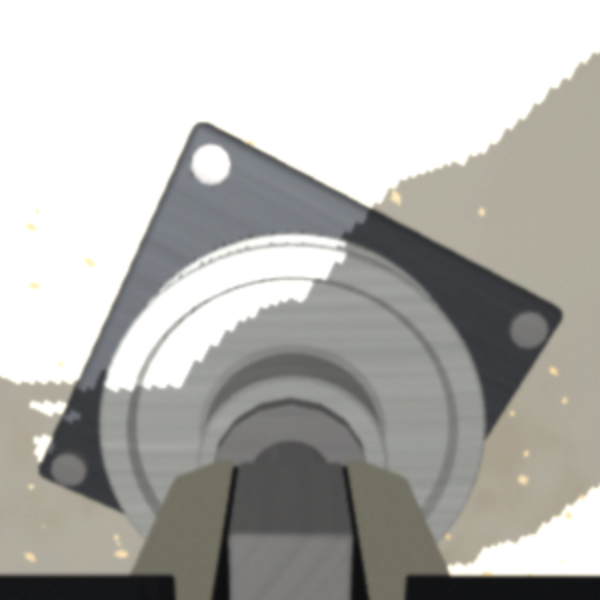

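The collar lies on the hub face: collar top at z≈0.070, head top at 0.120. The force jumped from 7 to 17 N with almost no motion, so the shaft is home.

```bash
python3 -c "
from rig import *
print(hand_in())"
```

```text
the job is handed in; nothing more can be done
None
```

The slim shaft is in the pulley bore with its key in the keyway and its collar on the hub face, gripped at 60 N and pressed home; the job was handed in at about 9 s, and the judge's result was not shown.

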